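Set the bar-length stop of the nut-bar gauge and hold it

ROBOT

A 6-joint arm with a two-finger parallel gripper is mounted at the origin on the work surface. World frame = base frame: x ahead of the robot, y to its left, z up, the work surface at z = 0. Lengths are in m, angles in rad, forces in N, time in s.
With the tool pointing down it reaches from about 0.35 to 0.775 m from the base axis. Payload 7.3 kg.
Tool frame: the origin (TCP) lies at the centre of the arm's flange, where the gripper is bolted on; the fingertips stand 178 mm ahead of it and the grasp point (between the pads) lies 159 mm ahead of it; z points along the fingers, y is the line along which they close (so a half turn about z gives the same grasp; the last joint's range is limited). The gripper opens to 92 mm and grips with 3 to 60 N. Pads are 19 mm wide; open, the fingers measure 130 mm over their backs; the gripper's body (75 mm by 190 mm) begins 47 mm behind the grasp point.
Start: joints at [-1.308, 0.342, 1.524, -0, 1.275, -0.146], TCP at [0.209, -0.482, 0.405] pointing down, gripper open.
Joint ranges: [-2.53, 2.53], [-0.77, 2.02], [0.04, 2.7], [-1, 4.14], [0.28, 2.66], [-3.11, 3.11]. Speed limits (rad/s): [2.57, 2.57, 3.14, 3.14, 3.14, 3.14].

INTERFACE

Orientations are given as [roll, pitch, yaw] about the fixed x, y, z axes, in that order (R = Rz(yaw) Ry(pitch) Rx(roll)).
In Python, from cell import robot, read_camera gives the robot as it stands (robot), with the cameras as plain functions.
- The arm moves only by the tool nudge_tcp, called after "Request:" as name(argument=value, ...), one argument or row to a line, values as JSON. Schema: {"type":"object","properties":{"offsets":{"type":"array","items":{"type":"number"},"minItems":6,"maxItems":48},"aperture":{"type":"number"},"clamp_n":{"type":"number"},"only":{"type":"string"},"quiet":{"type":"boolean"},"lines":{"type":"string"}},"required":["offsets"],"additionalProperties":false}. offsets is one flat list of numbers that holds 1 to 8 rows one after another, with no inner brackets; each row has 6 numbers: dx, dy, dz in parts of the range, where 1.0 means 40 cm, then a rotation vector rx, ry, rz in normalised numbers (1 is pi/2 rad); each row shifts and turns the commanded pose from where the row before left it, along the tool's axes as they then stand; what a row does not reach is not made up. A row lasts 1/12 s, in which the tool goes at most 0.0417 m and 0.125 rad, less where a joint would pass 70% of its speed; a pose out of reach is approached as far as the arm can. aperture is the finger opening in m, set as the call begins (left out keeps the last). The fingers move at their own pace and stop on an object; clamp_n is the grip in N (left out, the last holds). Time passes only in rows, so rows that do not move let the fingers close. The tool returns the time, the measured TCP pose, the force, the opening and the grip force at its end. only (a regular expression) keeps the lines of the reply that match it, lines (a string "A,B") keeps lines A to B, and quiet returns only ok. No shift or turn number may pass 1 either way. Input that does not fit is refused with a message, and nothing moves.
- robot.observe(): the state, without advancing time (a new reading comes with each control period).
- read_camera(name): name is "scene" or "top" or "wrist"; returns a dict with "image" (400x640x3 uint8, red, green, blue), "fx", "fy", "cx", "cy" (pixels), "pose" (4x4, takes a point from camera to world coordinates). Camera axes: x right, y down, z forward; pixel columns grow to the right and rows downward; lengths in m; the calibration is good to about 2 mm. A picture is of the moment at which its call begins. There is no depth.
- robot.hand_in(): hands the job in; it is judged then, once.
The state is a dict: "time": time; "qpos": joint angles; "qvel": joint speeds; "joint_efforts": joint torques, N m; "tool_pos": TCP position; "tool_rot": TCP orientation; "contact_force": force on the tool from outside, world axes, zero at the start; "torque": the same for the moment, N m; "opening": finger opening in m; "grip_force": force on a finger pad.
Only numpy, scipy, OpenCV 4.12 (cv2) and the standard library are available. Lean on these libraries where they do the work, as an engineer would, in place of code of your own. Each camera call takes 0.05 s, during which the arm holds its last target. There are 200 camera calls.

TASK

Set up the wooden cutting gauge for the nut bars: take the yellow-headed steel pin from its stand, push it all the way down, upright, into the orange-ringed hole of the gauge and let go of it. Then take the blue knob and pull the sprung stop rod out until the middle of its white stop blade lines up with the red mark, and finish while still gripping the knob and holding it there, because the spring pulls it back when let go. Leave the pudding cups, the nut bar, the spatula and the syrup bottle where they are.

Things in the scene. Friction and masses are not known exactly. Their poses are not given: they have to be found in the camera images.
- gauge: cutting gauge, fixed: light wood board 340 mm (its x) by 170 mm (y), 12 mm thick. Origin at the centre of its underside, on the table; +x is the way the stop rod is pulled out, z up. Its x points to the robot's left (world +y), give or take 0.4 rad. A 44 x 44 mm aluminium block with the pin hole, top 40 mm above the table, stands on it at x -70, y -45 mm
- sleeve_mouth (a point): mouth of the fixed aluminium sleeve from which the rod comes out: centre of the mouth, 32 mm above the table, at x -35, y +30 mm of the gauge; the sleeve is 24 mm in diameter (27 mm at its black mouth) and runs 130 mm back along the gauge's -x; axes as the gauge's
- pin_hole (a point): centre of the mouth of the upright hole in the aluminium block, orange ring around it, 40 mm above the table; the hole is 10.5 mm wide with a small chamfer and 28 mm deep; axes as the gauge's
- pin: loose steel pin, about 35 g, 90 mm long, upright in its stand: shaft 8 mm in diameter, 58 mm long, tapered tip; above it a yellow round grip 18 mm in diameter, 58 to 90 mm above the tip. Origin at the tip (lower end), z up along the pin. At the start its tip is 10 mm above the table; fully seated in the gauge, 12 mm
- pin_stand: dark wood block, 60 x 60 x 35 mm high, fixed to the table, origin at the centre of its underside; an 11 mm wide, 25 mm deep hole in the middle of its top holds the pin at the start
- stop_rod (a joint): how far the steel stop rod (13 mm in diameter) is pulled out of the sleeve: 0 m = fully in (the start), 0.125 m = end of travel. An inner spring pulls it back with about 2.75 N at 0, plus 55 N per metre (about 8 N at the mark); it never stays out by itself
- stop: end of the stop rod, moves with it: white upright blade across the rod, 12 mm thick along x, top 45 mm above the table, reaching 15 mm to +y and 90 mm to -y of the rod's axis; on it, above the axis, an upright blue round knob, 20 mm in diameter, 45 to 87 mm above the table. Origin on the rod's axis in mid-blade, 32 mm above the table, straight under the knob; axes as the gauge's
- mark: red length mark on the gauge: 4 mm wide red line across the board, with a red clip 8 mm wide and 20 mm tall at the board's +y edge. Origin in the middle of the line (and of the board's width), 12 mm above the table; axes as the gauge's. The stop is at the mark when both origins have the same x in the gauge's axes: at 65 to 105 mm of rod travel, varying
- pudding_a: filled see-through pudding cup with cream-coloured filling, 68 mm across, 56 mm tall; origin at the centre of its underside; leave it alone; it stands on the same side as the pin stand
- pudding_b: filled see-through pudding cup with cream-coloured filling, 68 mm across, 56 mm tall; origin at the centre of its underside; leave it alone
- pudding_c: filled see-through pudding cup with cream-coloured filling, 68 mm across, 56 mm tall; origin at the centre of its underside; leave it alone
- nut_bar: dark nut bar 120 x 35 x 20 mm lying flat, origin at the centre of its underside; leave it alone
- spatula: spatula with dark wood handle, 280 mm long, lying; origin under its middle; leave it alone
- syrup: amber syrup bottle, 60 mm across, 190 mm tall, standing; origin at the centre of its underside; leave it alone

How it is judged:
On the way, in this order (a step that is already met when the one before it is completed fails the run):
1. the pin is fully down and upright in the gauge's hole, and released (horizontal distance between pin and pin_hole below 0.004 m and z of pin in the frame of pin_hole below -0.023 m and angle between pin's own z axis and vertical below 0.12 rad and contact force between the fingers and pin below 0.2 N), for 0.3 s.
2. the stop is pulled out to the mark and held by the fingers, the pin still in its hole (x of stop in the frame of mark between -0.005 and 0.005 m and contact force between the fingers and stop above 2 N and contact force between stop and pin below 0.3 N and horizontal distance between pin and pin_hole below 0.004 m and z of pin in the frame of pin_hole below -0.023 m and angle between pin's own z axis and vertical below 0.12 rad), for 0.3 s.
At the end, for the whole second after the job is handed in: The pin is released, upright (within 0.12 rad) and fully down (within 5 mm of the hole's floor) in the orange-ringed hole; the stop blade's middle is within 5 mm of the red mark along the gauge, still, and the fingers are holding it (over 2 N of contact); the pin does not prop it (all of step 2 and contact force between the fingers and pin below 0.2 N and velocity of joint stop_rod between -0.01 and 0.01 m/s); the arm keeps its last pose, push and grip.
It fails at once if a bystander is moved by more than 30 mm (distance of any of pudding_a, pudding_b, pudding_c, nut_bar, spatula, syrup from where it was at the start of the episode above 0.03 m).
It also fails if it takes over 58 s, if anything falls off the work surface, if the arm or the gripper's body presses on something with over 40 N, if the wrist force passes 120 N, or if a joint passes its speed limit or range.

## Working session

There is one attempt and no reset: what is moved stays moved. The work goes in short steps, Python scripts to look and compute and a tool call to move; the robot and the scene stay as the last step left them, time stands still between calls to the robot, and variables do not carry over. Pictures are saved under pics/ and viewed, at most 10 in all, crops included, and the job is handed in when it is done.

```bash
ls; mkdir -p pics; python3 - <<'E'
from cell import robot, read_camera
import cv2,numpy as np,pickle
s=robot.observe();print(s)
d={}
for n in("scene","top","wrist"):
    c=read_camera(n);d[n]=c
    cv2.imwrite(f"pics/{n}0.png",c["image"][:,:,::-1]);print(n,c["fx"],c["cx"],c["cy"],np.round(c["pose"],3).tolist())
pickle.dump(d,open("d0.pkl","wb"))
E
```

```text
cell.py
pics
{'time': 0.0, 'qpos': array([-1.30799138e+00,  3.42712939e-01,  1.52500703e+00, -4.25535851e-05,
        1.27540974e+00, -1.46034620e-01]), 'qvel': array([ 2.42933756e-03,  1.77763920e-03,  7.32123435e-05, -9.31827964e-04,
        5.89262246e-04, -1.01585387e-03]), 'joint_efforts': array([-9.10841391e-04, -4.31241381e+01, -2.44216347e+01,  7.17427838e-02,
        5.60279202e-02, -1.11832051e-04]), 'tool_pos': array([ 0.20867362, -0.48159834,  0.40405332]), 'tool_rot': array([-3.14006604e+00, -1.83407400e-04,  4.08851849e-01]), 'contact_force': array([-0.11693127, -0.81348317,  1.13234777]), 'torque': array([ 0.02602128, -0.00681928,  0.02191653]), 'grip_force': 0.0, 'opening': 0.09165923267509885}
scene 372.3134788951671 323.49475493416475 199.9773027113191 [[0.688, 0.446, -0.572, 1.154], [0.725, -0.425, 0.542, -0.494], [-0.001, -0.788, -0.616, 0.654], [0.0, 0.0, 0.0, 1.0]]
top 470.28409815826666 328.05039974989813 200.2972657396792 [[-0.019, -0.986, 0.163, 0.393], [-1.0, 0.018, -0.005, 0.042], [0.002, -0.163, -0.987, 1.419], [0.0, 0.0, 0.0, 1.0]]
wrist 316.40458703533045 316.34140676286484 206.2599768551071 [[0.398, -0.876, -0.274, 0.281], [-0.917, -0.38, -0.118, -0.45], [-0.001, 0.298, -0.955, 0.385], [0.0, 0.0, 0.0, 1.0]]
```

View pics/top0.png

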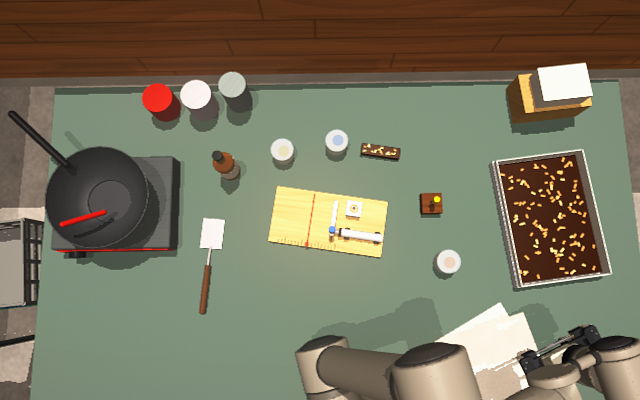

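View pics/scene0.png

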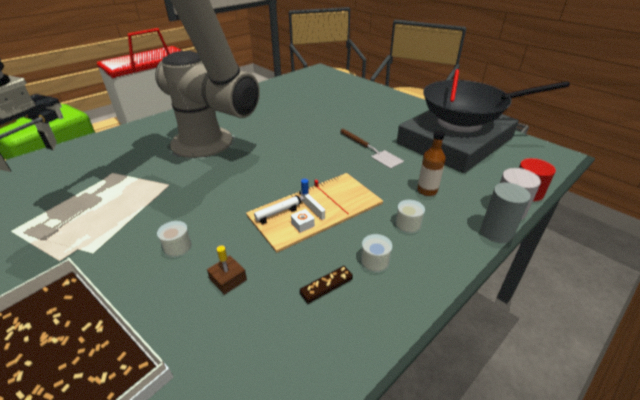

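Top view: yellow pin head at about (437,199), its stand at (431,203), orange hole at (353,209), blue knob at (332,229), red line near x=311, clip at (307,244). Scene view: pin (221,252), hole (302,217), knob (305,186), red line around (333,198).

```bash
cat > h.py <<'E'
import cv2,numpy as np
def ray(c,p):
    d=c["pose"][:3,:3]@np.array([(p[0]-c["cx"])/c["fx"],(p[1]-c["cy"])/c["fy"],1]);return c["pose"][:3,3],d/np.linalg.norm(d)
def plane(c,p,z):
    o,d=ray(c,p);return o+d*(z-o[2])/d[2]
def tri(*cp):
    A=0;b=0;r=[ray(c,p) for c,p in cp]
    for o,d in r: M=np.eye(3)-np.outer(d,d);A=A+M;b=b+M@o
    x=np.linalg.solve(A,b);return x,[float(np.linalg.norm((np.eye(3)-np.outer(d,d))@(x-o))) for o,d in r]
R={"yellow":((24,180,120),(34,255,255)),"blue":((100,150,50),(125,255,255)),"red":((0,190,90),(5,255,255)),"orange":((6,120,120),(16,255,255))}
def blobs(c,col,roi,amin=4):
    x0,y0,x1,y1=roi;hsv=cv2.cvtColor(c["image"],cv2.COLOR_RGB2HSV)[y0:y1,x0:x1]
    m=cv2.inRange(hsv,*[np.array(v) for v in R[col]])
    n,l,s,ce=cv2.connectedComponentsWithStats(m,connectivity=8)
    return sorted([(int(s[i,4]),np.round(ce[i]+[x0,y0],1).tolist(),(s[i,:4]+[x0,y0,0,0]).tolist()) for i in range(1,n) if s[i,4]>=amin],reverse=True)
E
python3 - <<'E'
import pickle;from h import *
d=pickle.load(open("d0.pkl","rb"));t,s=d["top"],d["scene"]
rt=dict(yellow=(415,185,450,220),blue=(320,215,345,245),red=(295,180,325,255),orange=(343,200,365,218))
rs=dict(yellow=(205,235,240,270),blue=(290,170,320,205),red=(305,170,360,225),orange=(290,205,315,230))
P={}
for k in rt:
    a=blobs(t,k,rt[k]);b=blobs(s,k,rs[k]);print(k,a[:3],b[:3])
    if a and b: print(tri((t,a[0][1]),(s,b[0][1])))
big=lambda c,x0,y0,x1,y1:cv2.resize(c["image"][y0:y1,x0:x1,::-1],None,fx=5,fy=5,interpolation=cv2.INTER_CUBIC)
im=np.vstack([big(t,265,180,425,235+25)[:280],big(s,230,170,390,250)[:320]]) if 0 else np.vstack([big(t,262,183,412,263)[:300],big(s,245,170,395,230)])
cv2.imwrite("pics/crop1.png",im);print(im.shape)
E
```

```text
yellow [(29, [436.4, 198.7], [434, 196, 6, 6])] [(90, [221.4, 252.4], [217, 246, 9, 15])]
(array([ 0.61189808, -0.27515751,  0.09019245]), [0.0007828419613138361, 0.0007828419613137489])
blue [] [(84, [304.3, 185.5], [301, 179, 7, 15])]
red [] [(10, [315.9, 182.8], [315, 181, 3, 5])]
orange [] [(4, [298.5, 217.0], [298, 216, 2, 3])]
(600, 750, 3)
```

View pics/crop1.png

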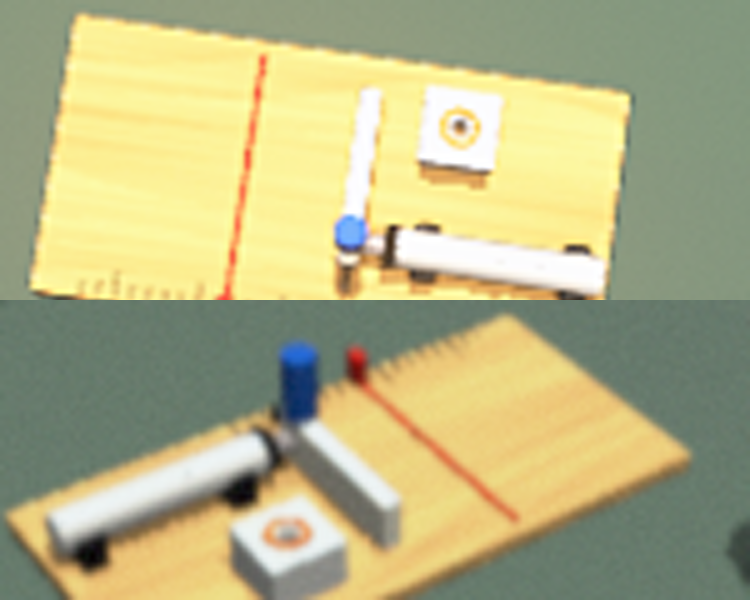

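Crop: top view shows the hole at (353.4,207.8), knob top (331.6,228.6), red line from (314.4,194) to (307.6,241.4). Scene shows the hole at (302.2,216.2), knob top (304.4,180.4).

```bash
python3 - <<'E'
import pickle;from h import *
d=pickle.load(open("d0.pkl","rb"));t,s=d["top"],d["scene"]
T=lambda x,y:((x+.5)/5-.5+262,(y+.5)/5-.5+183)
S=lambda x,y:((x+.5)/5-.5+245,(y-300+.5)/5-.5+170)
h=tri((t,T(459,126)),(s,S(288,533)));k=tri((t,T(350,230)),(s,S(299,354)))
print("hole",h,"knobtop",k)
# board corners & line on z=.012
a=plane(t,T(78,13),.012);b=plane(t,T(629,94),.012);e=a-b
g=e[:2]/np.linalg.norm(e[:2]);print("edge len",np.linalg.norm(e),"gx",g,np.arctan2(g[1],g[0]))
c=plane(t,T(31,291),.012);print("edge y",np.linalg.norm(a-c),(a-c)[:2]@g)
cs=[plane(s,S(*p),.012) for p in((505,314),(692,460))];print("scene x-end",cs, "top",a,c)
n=np.array([-g[1],g[0]])
for p in((264,57),(247,175),(232,280)):
    q=plane(t,T(*p),.012);print("line",q,q[:2]@g,q[:2]@n)
for p in((362,383),(517,520)):
    q=plane(s,S(*p),.012);print("line s",q,q[:2]@g,q[:2]@n)
for nm,q in(("hole",h[0]),("knob",k[0])):print(nm,q[:2]@g,q[:2]@n)
E
```

```text
hole (array([ 0.59657898, -0.04016663,  0.04163026]), [0.00018936701525933152, 0.00018936701525930068]) knobtop (array([0.53129239, 0.02622292, 0.08691653]), [0.00010339739330568816, 0.00010339739330554478])
edge len 0.3387127324609162 gx [0.16572205 0.9861725 ] 1.4043061851989083
edge y 0.17124159469310007 0.00012641748864494022
scene x-end [array([0.50437853, 0.21561684, 0.012     ]), array([0.67730921, 0.18562298, 0.012     ])] top [0.67494445 0.18859677 0.012     ] [0.50604979 0.2168506  0.012     ]
line [0.64563356 0.07559674 0.012     ] 0.18154714485318957 -0.6241780191562214
line [0.57355762 0.0868457  0.012     ] 0.18069598658721858 -0.5512345003032276
line [0.51041541 0.09662409 0.012     ] 0.1798751049548044 -0.48734489673840603
line s [0.49684117 0.10215812 0.012     ] 0.18308307073682395 -0.4730412444003458
line s [0.64587259 0.07741504 0.012     ] 0.1833799180838229 -0.6241124085926473
hole 0.05925506716650743 -0.5949862830762497
knob 0.11390719215966161 -0.5196002325183031
```

Geometry checks out: the hole is at z 0.042, the knob top at z 0.087, they are 75 mm apart in gauge y, gauge yaw is about 1.403, and the mark is about 68 mm of travel away. I'll use tool yaw −0.168, which closes the fingers along gauge x.

The manual's scale: shifts go in shares of 40 cm and turns go in shares of pi/2 rad. Converting my numbers, 0.115 rad / 1.5708 = 0.0732.

Request:
nudge_tcp(
  offsets=[0,0,0,0,0,0.0732,0,0,0,0,0,0.0732,0,0,0,0,0,0.0732,0,0,0,0,0,0.0732,0,0,0,0,0,0.0732],
  aperture=0.06,
)

```text
time: 0.57
tool_pos: [0.2087, -0.4817, 0.4044]
tool_rot: [-3.141, 0.0, -0.172]
contact_force: [0.0, 0.5, 0.3]
opening: 0.0634
grip_force: 0.0
```

Request:
nudge_tcp(
  offsets=[0.075,-0.0563,0,0,0,0,0.075,-0.0563,0,0,0,0,0.075,-0.0563,0,0,0,0,0.075,-0.0563,0,0,0,0,0.075,-0.0563,0,0,0,0,0.075,-0.0563,0,0,0,0],
)

```text
time: 1.07
tool_pos: [0.41, -0.3772, 0.4045]
tool_rot: [-3.141, 0.0, -0.166]
contact_force: [0.6, 0.0, 0.1]
opening: 0.0599
grip_force: 0.0
```

Request:
nudge_tcp(
  offsets=[0.075,-0.0563,0,0,0,0,0.075,-0.0563,0,0,0,0,0.075,-0.0563,0,0,0,0,0.075,-0.0563,0,0,0,0,0.075,-0.0563,0,0,0,0,0,0,0,0,0,0],
)

```text
time: 1.57
tool_pos: [0.5796, -0.2883, 0.4035]
tool_rot: [-3.139, -0.001, -0.161]
contact_force: [-1.0, -0.5, -0.8]
opening: 0.0599
grip_force: 0.0
```

```bash
python3 - <<'E'
from cell import robot, read_camera;from h import *;import pickle
c=read_camera("wrist");t=read_camera("top");pickle.dump((c,t),open("d1.pkl","wb"))
print(robot.observe()["tool_pos"],robot.observe()["tool_rot"])
cv2.imwrite("pics/w1.png",c["image"][:,:,::-1]);print(blobs(c,"yellow",(0,0,640,400),20)[:4])
E
```

```text
[ 0.57609078 -0.29115811  0.40360424] [-3.14125764e+00  1.65290173e-03 -1.63506327e-01]
[(209, [295.4, 170.9], [287, 159, 18, 21])]
```

View pics/w1.png

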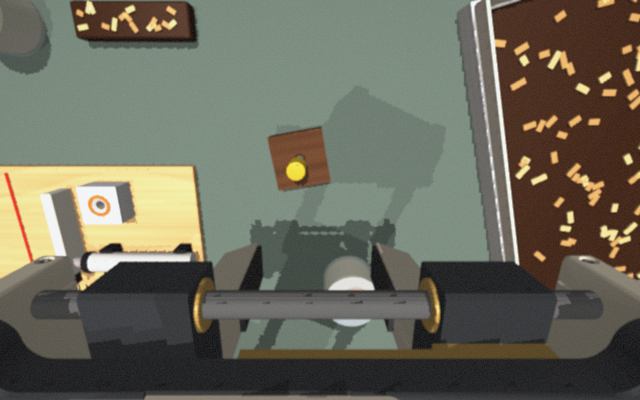

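Wrist: yellow pin head at (295,171) over the stand, hole at (99,205), red line on the left, gripper fingers at the bottom.

```bash
python3 - <<'E'
import pickle;from h import *
d=pickle.load(open("d0.pkl","rb"));c,_=pickle.load(open("d1.pkl","rb"));t,s=d["top"],d["scene"]
print("pin w+s",tri((c,(295.6,172.5)),(s,(221.4,252.4))),"w+t",tri((c,(295.6,171)),(t,(436.4,198.7))),plane(c,(295.6,171),.1))
print("hole 3",tri((c,(99,205)),(s,(302.2,216.2)),(t,(353.4,207.8))),plane(c,(99,205),.04))
p=plane(c,(295.6,171),.1)
print(blobs(c,"orange",(75,185,125,225)))
print(c["pose"][:3,3])
E
```

```text
pin w+s (array([ 0.60191848, -0.2707885 ,  0.07947667]), [0.00047437847079926114, 0.00047437847079932554]) w+t (array([ 0.608455  , -0.27320291,  0.10449663]), [0.0010539904863428892, 0.0010539904863430057]) [ 0.60690072 -0.27350868  0.1       ]
hole 3 (array([ 0.59539879, -0.04006471,  0.04141988]), [0.0018652529771437142, 0.0006803530130761877, 0.0013132042938450712]) [ 0.59325459 -0.03906621  0.04      ]
[(136, [98.8, 205.5], [88, 196, 22, 20]), (10, [77.8, 215.8], [77, 212, 3, 9]), (4, [75.0, 203.5], [75, 202, 1, 4])]
[ 0.65804167 -0.3013944   0.38486586]
```

Scaled: 0.03 m / 0.4 = 0.075, 0.02 m / 0.4 = 0.05.

Request:
nudge_tcp(
  offsets=[0.0338,-0.0288,0.05,0,0,0,0.0338,-0.0288,0.05,0,0,0,0,0,0.075,0,0,0,0,0,0.05,0,0,0,0,0,0,0,0,0,0,0,0,0,0,0,0,0,0,0,0,0],
)

```text
time: 2.25
tool_pos: [0.6053, -0.275, 0.3166]
tool_rot: [3.14, -0.002, -0.167]
contact_force: [0.7, -0.9, 0.4]
opening: 0.0601
grip_force: 0.0
```

```bash
python3 - <<'E'
from cell import robot, read_camera;from h import *;import pickle
c=read_camera("wrist");pickle.dump(c,open("d2.pkl","wb"))
c1,_=pickle.load(open("d1.pkl","rb"))
o=robot.observe();print(o["tool_pos"],o["tool_rot"])
b=blobs(c,"yellow",(0,0,640,400),20);print(b[:3])
print(plane(c,b[0][1],.1),tri((c,b[0][1]),(c1,(295.4,170.9))))
cv2.imwrite("pics/w2.png",c["image"][:,:,::-1])
E
```

```text
[ 0.60542141 -0.2749442   0.31702708] [ 3.14013483 -0.00322319 -0.16729211]
[(321, [312.1, 231.2], [300, 212, 25, 30])]
[ 0.6062362  -0.27315587  0.1       ] (array([ 0.60764248, -0.27356528,  0.1035542 ]), [0.00012987081603735783, 0.00012987081603729105])
```

View pics/w2.png

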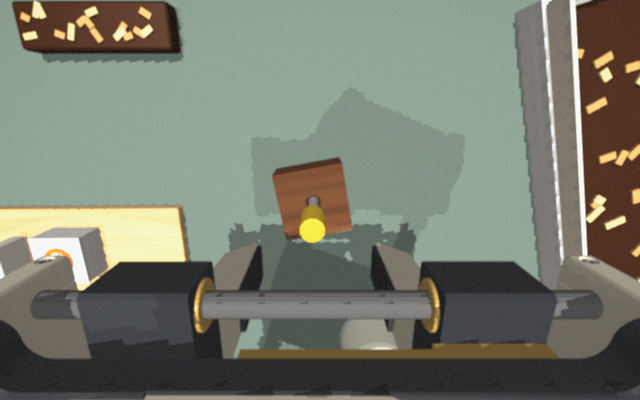

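Wrist: pin head top at (312,230), between the fingers. I descend 72 mm and grip.

Scaled: 0.02 m / 0.4 = 0.05, -0.002 m / 0.4 = -0.005.

Request:
nudge_tcp(
  offsets=[0.0025,-0.005,0.05,0,0,0,0,0,0.05,0,0,0,0,0,0.05,0,0,0,0,0,0.03,0,0,0,0,0,0,0,0,0,0,0,0,0,0,0],
)

```text
time: 2.8
tool_pos: [0.607, -0.2726, 0.2436]
tool_rot: [3.141, -0.001, -0.166]
contact_force: [-0.3, 0.4, 0.8]
opening: 0.0601
grip_force: 0.0
```

Request:
nudge_tcp(
  offsets=[0,0,0,0,0,0,0,0,0,0,0,0,0,0,0,0,0,0,0,0,0,0,0,0,0,0,0,0,0,0,0,0,0,0,0,0],
  aperture=0.0,
  clamp_n=25,
)

```text
time: 3.3
tool_pos: [0.6069, -0.2722, 0.243]
tool_rot: [3.141, -0.0, -0.166]
contact_force: [0.1, -0.2, -0.0]
opening: 0.0246
grip_force: 0.0
```

```bash
python3 - <<'E'
from cell import robot, read_camera;from h import *
c=read_camera("wrist");o=robot.observe();print(o["tool_pos"],o["tool_rot"],o["opening"],o["contact_force"])
print(blobs(c,"yellow",(0,0,640,400),20)[:3])
E
```

```text
[ 0.6068855  -0.27219676  0.24289015] [ 3.14142842e+00 -2.10810517e-04 -1.66141442e-01] 0.020693513585784192 [-0.63558838 -0.18664019 -0.54904242]
[(56, [309.5, 282.0], [300, 278, 23, 11]), (43, [325.2, 285.1], [313, 278, 21, 11]), (32, [326.5, 258.6], [320, 254, 13, 10])]
```

Still closing; wait, then lift straight 80 mm.

Request:
nudge_tcp(
  offsets=[0,0,0,0,0,0,0,0,0,0,0,0,0,0,0,0,0,0,0,0,0,0,0,0],
)

```text
time: 3.68
tool_pos: [0.6069, -0.2722, 0.2428]
tool_rot: [3.141, -0.0, -0.166]
contact_force: [-0.6, -0.3, 0.0]
opening: 0.0173
grip_force: 25.0
```

Request:
nudge_tcp(
  offsets=[0,0,-0.025,0,0,0,0,0,-0.0375,0,0,0,0,0,-0.05,0,0,0,0,0,-0.075,0,0,0,0,0,-0.075,0,0,0,0,0,0,0,0,0,0,0,0,0,0,0],
)

```text
time: 4.27
tool_pos: [0.6071, -0.2723, 0.3507]
tool_rot: [3.14, -0.005, -0.166]
contact_force: [0.5, 0.3, -0.5]
opening: 0.0175
grip_force: 25.0
```

```bash
python3 - <<'E'
from cell import robot, read_camera;from h import *;import pickle
s=read_camera("scene");t=read_camera("top");w=read_camera("wrist")
o=robot.observe();print(o["tool_pos"],o["tool_rot"],o["opening"],o["contact_force"])
pickle.dump((s,t,w),open("d3.pkl","wb"))
big=lambda c,x0,y0,x1,y1,f:cv2.resize(c["image"][y0:y1,x0:x1,::-1],None,fx=f,fy=f,interpolation=cv2.INTER_CUBIC)
cv2.imwrite("pics/g3.png",np.vstack([big(s,150,170,310,270,4)[:400],big(w,220,200,420,250+12,3.2)[:198]]))
E
```

```text
[ 0.60653035 -0.27203823  0.34645427] [-3.14074776e+00  2.41718574e-03 -1.66180217e-01] 0.01732713408641446 [ 0.03115556 -0.22153714 -0.99184522]
```

View pics/g3.png

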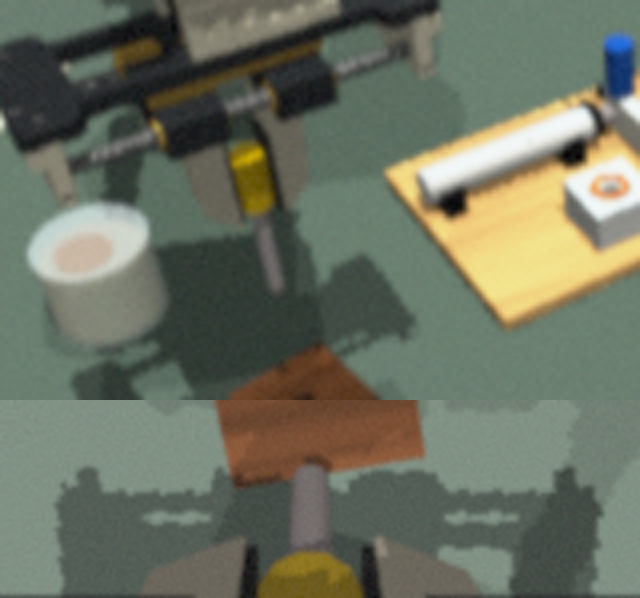

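Picture: the pin is held by its yellow head, with the tip at scene (219,242) and wrist (317,221). Now I check tip position and tilt.

```bash
python3 - <<'E'
import pickle;from h import *
s,t,w=pickle.load(open("d3.pkl","rb"))
def proj(c,P):
    q=c["pose"][:3,:3].T@(np.asarray(P)-c["pose"][:3,3]);return [round(float(v),1) for v in(c["fx"]*q[0]/q[2]+c["cx"],c["fy"]*q[1]/q[2]+c["cy"])]
x,y=.6065,-.2720
print("tip",tri((s,(219.2,242.5)),(w,(317.4,220.6))))
for z in(.1895,.1,.1315):print(z,proj(s,(x,y,z)),proj(w,(x,y,z)))
E
```

```text
tip (array([ 0.60843503, -0.27309949,  0.11511318]), [0.0005572753843656464, 0.0005572753843656789])
0.1895 [212.2, 214.1] [315.3, 275.8]
0.1 [220.2, 247.0] [315.6, 216.1]
0.1315 [217.5, 236.0] [315.6, 231.6]
```

Scaled: -0.0325 m / 0.4 = -0.0813, -0.0074 m / 0.4 = -0.0185.

Request:
nudge_tcp(
  offsets=[-0.0185,-0.0813,0,0,0,0,-0.0185,-0.0813,0,0,0,0,-0.0185,-0.0813,0,0,0,0,-0.0185,-0.0813,0,0,0,0,-0.0185,-0.0813,0,0,0,0,-0.0185,-0.0813,0,0,0,0,-0.0185,-0.0813,0,0,0,0,0,0,0,0,0,0],
)

```text
time: 5.08
tool_pos: [0.5926, -0.0339, 0.3464]
tool_rot: [-3.139, 0.004, -0.161]
contact_force: [-0.1, -0.1, -0.5]
opening: 0.017
grip_force: 25.0
```

Request:
nudge_tcp(
  offsets=[0,0,0.05,0,0,0,0,0,0.05,0,0,0,0,0,0.025,0,0,0,0,0,0,0,0,0,0,0,0,0,0,0,0,0,0,0,0,0],
)

```text
time: 5.58
tool_pos: [0.5938, -0.0397, 0.2983]
tool_rot: [3.141, -0.001, -0.167]
contact_force: [-0.1, -0.6, -0.3]
opening: 0.0173
grip_force: 25.0
```

```bash
python3 - <<'E'
from cell import robot, read_camera;from h import *;import pickle
s=read_camera("scene");w=read_camera("wrist")
o=robot.observe();print(o["tool_pos"],o["tool_rot"],o["opening"],o["contact_force"])
pickle.dump((s,w),open("d4.pkl","wb"))
big=lambda c,x0,y0,x1,y1,f:cv2.resize(c["image"][y0:y1,x0:x1,::-1],None,fx=f,fy=f,interpolation=cv2.INTER_CUBIC)
cv2.imwrite("pics/h4.png",np.vstack([big(s,260,170,340,240,8)[:330+230],big(w,240,180,400,280,4)[:0]])if 0 else np.hstack([big(s,270,160,340,240,5.6),big(w,265,180,375,292,4)]))
E
```

```text
[ 0.59373589 -0.03960287  0.29875203] [ 3.14146410e+00 -1.89892205e-03 -1.66553559e-01] 0.01719191835013969 [ 0.04075135 -0.58477785 -0.35299552]
```

View pics/h4.png

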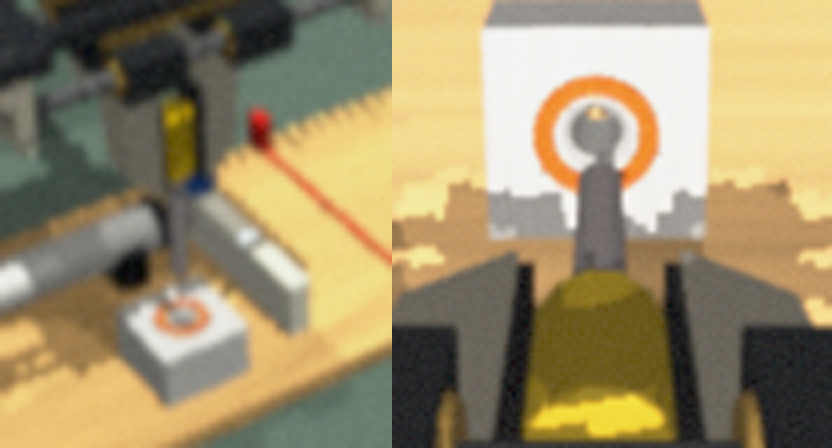

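```bash
python3 - <<'E'
import pickle;from h import *
s,w=pickle.load(open("d4.pkl","rb"))
S=lambda x,y:((x+.5)/5.6-.5+270,(y+.5)/5.6-.5+160)
W=lambda x,y:((x-392+.5)/4-.5+265,(y+.5)/4-.5+180)
def proj(c,P):
    q=c["pose"][:3,:3].T@(np.asarray(P)-c["pose"][:3,3]);return np.round([c["fx"]*q[0]/q[2]+c["cx"],c["fy"]*q[1]/q[2]+c["cy"]],1)
iS=lambda p:np.round(((p[0]+.5-270)*5.6-.5,(p[1]+.5-160)*5.6-.5));iW=lambda p:np.round(((p[0]+.5-265)*4+391.5,(p[1]+.5-180)*4-.5))
h=tri((s,S(182,314)),(w,W(597,133)));print("hole",h,blobs(s,"orange",(285,205,320,230))[:2],blobs(w,"orange",(295,190,340,240))[:3])
for tw in((602,150),(602,160),(602,170)):
  for ts in((180,278),(180,286)):print(tw,ts,tri((s,S(*ts)),(w,W(*tw))))
for dx,dy in((0,0),(.002,-.001)):
  for z in(.066,.085,.11):
    P=(.5937+dx,-.0396+dy,z);print(P,"S",iS(proj(s,P)),"W",iW(proj(w,P)))
E
```

```text
hole (array([ 0.5942859 , -0.03956132,  0.04180272]), [0.0005975175552854184, 0.0005975175552853863]) [(7, [304.9, 217.0], [303, 215, 4, 4]), (6, [298.7, 216.5], [298, 215, 2, 4])] [(308, [315.2, 211.6], [301, 199, 30, 29])]
(602, 150) (180, 278) (array([ 0.59828869, -0.04184542,  0.06629755]), [0.0003111528878847415, 0.0003111528878847683])
(602, 150) (180, 286) (array([ 0.59665109, -0.04126615,  0.06051031]), [0.00011933500582001065, 0.00011933500582000471])
(602, 160) (180, 278) (array([ 0.59644435, -0.04108897,  0.0649614 ]), [0.0002919318830725993, 0.0002919318830725391])
(602, 160) (180, 286) (array([ 0.59476089, -0.04049228,  0.05913681]), [0.0007395945659060158, 0.0007395945659061526])
(602, 170) (180, 278) (array([ 0.5945868 , -0.04032942,  0.06363308]), [0.0009047967481988366, 0.000904796748198673])
(602, 170) (180, 286) (array([ 0.59285745, -0.0397154 ,  0.05777187]), [0.0013699407809021134, 0.0013699407809020985])
(0.5937, -0.0396, 0.066) S [178. 272.] W [595. 176.]
(0.5937, -0.0396, 0.085) S [176. 238.] W [595. 216.]
(0.5937, -0.0396, 0.11) S [174. 193.] W [595. 281.]
(0.5957, -0.040600000000000004, 0.066) S [179. 275.] W [599. 165.]
(0.5957, -0.040600000000000004, 0.085) S [178. 241.] W [599. 204.]
(0.5957, -0.040600000000000004, 0.11) S [175. 196.] W [599. 268.]
```

The tip is at about (0.596,−0.041) and the hole at (0.5943,−0.0396), using the same cameras. I correct about 1.5 mm and insert gently.

Scaled: 0.01 m / 0.4 = 0.025, -0.0015 m / 0.4 = -0.0038.

Request:
nudge_tcp(
  offsets=[-0.0038,-0.003,0,0,0,0,0,0,0.025,0,0,0,0,0,0.02,0,0,0,0,0,0.0125,0,0,0,0,0,0.01,0,0,0,0,0,0.0075,0,0,0,0,0,0,0,0,0,0,0,0,0,0,0],
)

```text
time: 6.35
tool_pos: [0.5922, -0.0379, 0.2675]
tool_rot: [3.142, 0.0, -0.166]
contact_force: [-0.3, 0.0, -0.2]
opening: 0.0172
grip_force: 25.0
```

Scaled: 0.004 m / 0.4 = 0.01, 0.003 m / 0.4 = 0.0075.

Request:
nudge_tcp(
  offsets=[0,0,0.01,0,0,0,0,0,0.01,0,0,0,0,0,0.01,0,0,0,0,0,0.0075,0,0,0,0,0,0,0,0,0],
)

```text
time: 6.77
tool_pos: [0.5921, -0.0379, 0.2519]
tool_rot: [3.141, 0.001, -0.166]
contact_force: [0.5, -0.5, -1.5]
opening: 0.0173
grip_force: 25.0
```

Request:
nudge_tcp(
  offsets=[0,0,0.0075,0,0,0,0,0,0.005,0,0,0,0,0,0.005,0,0,0,0,0,0,0,0,0],
)

```text
time: 7.1
tool_pos: [0.5921, -0.0379, 0.2453]
tool_rot: [3.141, 0.0, -0.166]
contact_force: [-0.2, -0.2, -0.9]
opening: 0.0173
grip_force: 25.0
```

Scaled: 0.001 m / 0.4 = 0.0025.

Request:
nudge_tcp(
  offsets=[0,0,0.0025,0,0,0,0,0,0,0,0,0,0,0,0,0,0,0],
)

```text
time: 7.35
tool_pos: [0.5921, -0.0379, 0.2448]
tool_rot: [3.142, -0.0, -0.166]
contact_force: [-0.4, -0.2, -0.1]
opening: 0.0175
grip_force: 25.0
```

Request:
nudge_tcp(
  offsets=[0,0,0,0,0,0,0,0,0,0,0,0,0,0,0,0,0,0,0,0,0,0,0,0,0,0,0,0,0,0,0,0,0,0,0,0],
  aperture=0.06,
)

```text
time: 7.85
tool_pos: [0.5921, -0.0379, 0.2447]
tool_rot: [3.142, -0.0, -0.166]
contact_force: [0.2, 0.4, 0.9]
opening: 0.0529
grip_force: 0.0
```

Request:
nudge_tcp(
  offsets=[0,0,-0.05,0,0,0,0,0,-0.05,0,0,0,0,0,-0.05,0,0,0,0,0,-0.05,0,0,0,0,0,0,0,0,0,0,0,0,0,0,0,0,0,0,0,0,0],
)

```text
time: 8.43
tool_pos: [0.5918, -0.0378, 0.3238]
tool_rot: [3.141, 0.001, -0.166]
contact_force: [0.1, -0.4, 0.3]
opening: 0.0603
grip_force: 0.0
```

```bash
python3 - <<'E'
from cell import robot, read_camera;from h import *;import pickle
s=read_camera("scene");w=read_camera("wrist")
o=robot.observe();print(o["tool_pos"],o["tool_rot"],o["opening"],o["contact_force"])
pickle.dump((s,w),open("d5.pkl","wb"))
big=lambda c,x0,y0,x1,y1,f:cv2.resize(c["image"][y0:y1,x0:x1,::-1],None,fx=f,fy=f,interpolation=cv2.INTER_CUBIC)
cv2.imwrite("pics/h5.png",np.hstack([big(s,270,160,350,240,5),big(w,120,80,520,330,1.6)[:,:400]])if 0 else np.vstack([w["image"][60:400,:,::-1],big(s,250,165,378,230,5)[:260]]))
a=blobs(s,"yellow",(285,170,320,230));b=blobs(w,"yellow",(200,100,430,320));print(a[:2],b[:2]);print(tri((s,a[0][1]),(w,b[0][1])) if a and b else 0)
print(blobs(s,"blue",(285,160,330,210))[:2],blobs(w,"blue",(0,0,640,400))[:2],blobs(w,"red",(0,0,640,400))[:3])
E
```

```text
[ 0.59179694 -0.03780383  0.32326787] [ 3.14156294e+00  2.58495641e-03 -1.66197320e-01] 0.06019048759589196 [-0.01501703  0.2228806  -0.46105162]
[(63, [301.7, 201.0], [298, 195, 7, 13])] [(421, [316.9, 226.3], [305, 211, 24, 27]), (16, [322.6, 209.5], [319, 206, 7, 8])]
(array([ 0.5885708 , -0.03635954,  0.08480187]), [0.0026125249603071703, 0.0026125249603072354])
[(74, [304.3, 185.8], [302, 179, 6, 15])] [(69, [263.3, 283.4], [259, 276, 8, 14])] [(229, [190.0, 209.5], [183, 160, 15, 102])]
```

View pics/h5.png

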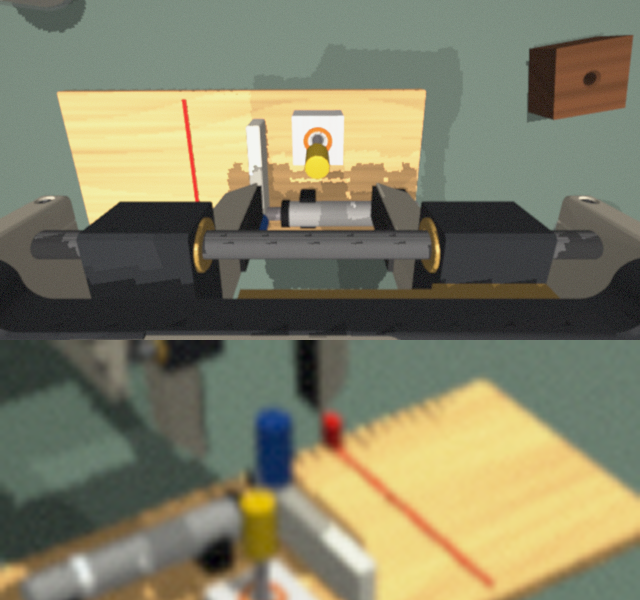

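The pin stands upright and seated in the orange ring: wrist head at (317,226), with the knob partly hidden at (263,283). Next I move over the knob.

Scaled: -0.024 m / 0.4 = -0.06, -0.018 m / 0.4 = -0.045.

Request:
nudge_tcp(
  offsets=[-0.06,-0.045,0,0,0,0,-0.06,-0.045,0,0,0,0,-0.06,-0.044,0,0,0,0,0,0,0,0,0,0,0,0,0,0,0,0,0,0,0,0,0,0],
)

```text
time: 9.03
tool_pos: [0.5304, 0.0267, 0.3244]
tool_rot: [3.141, -0.0, -0.166]
contact_force: [0.5, 0.2, 0.3]
opening: 0.0598
grip_force: 0.0
```

```bash
python3 - <<'E'
from cell import robot, read_camera;from h import *;import pickle
s=read_camera("scene");w=read_camera("wrist")
o=robot.observe();print(o["tool_pos"],o["tool_rot"],o["opening"])
s0,w0=pickle.load(open("d5.pkl","rb"))
pickle.dump((s,w),open("d6.pkl","wb"))
b=blobs(w,"blue",(200,100,430,320));print(b[:2],plane(w,b[0][1],.087),blobs(s,"blue",(285,160,330,210))[:2])
print(tri((w,b[0][1]),(s,(304.4,180.4))))
g=np.array([np.cos(1.403),np.sin(1.403)])
for c in(w0,w):
    m=cv2.inRange(cv2.cvtColor(c["image"],cv2.COLOR_RGB2HSV),np.array((0,170,90)),np.array((5,255,255)))
    ys,xs=np.nonzero(m);k=xs<260;xs,ys=xs[k],ys[k]
    for y in np.unique(ys)[5::30]:
        q=plane(c,(xs[ys==y].mean(),y),.012);print(y,xs[ys==y].mean(),q,q[:2]@g)
cv2.imwrite("pics/k6.png",w["image"][:,:,::-1])
E
```

```text
[0.53067673 0.0262361  0.32437238] [ 3.14136049e+00 -1.44887928e-04 -1.66971460e-01] 0.060024497185306884
[(710, [315.5, 217.7], [304, 199, 24, 37])] [0.53308931 0.02593973 0.087     ] [(90, [304.3, 185.5], [301, 179, 7, 15])]
(array([0.53291002, 0.02550185, 0.08790255]), [0.0006084346879430424, 0.0006084346879429454])
165 184.0 [0.63928152 0.07848962 0.012     ] 0.18415367599548532
195 188.0 [0.61069716 0.08307081 0.012     ] 0.18389664758683555
225 192.0 [0.5803748  0.08793054 0.012     ] 0.18362399127551815
255 196.0 [0.54815098 0.09309503 0.012     ] 0.1833342370544693
83 236.0 [0.640475   0.07785913 0.012     ] 0.1837313643620909
113 238.5 [0.61581503 0.08164836 0.012     ] 0.18334891451076363
143 241.0 [0.58978206 0.08564857 0.012     ] 0.18294517095369237
173 243.0 [0.56233602 0.09034193 0.012     ] 0.1829888520328158
203 245.0 [0.53327186 0.095312   0.012     ] 0.1830351084006296
233 247.0 [0.50244212 0.10058398 0.012     ] 0.18308417472006697
```

View pics/k6.png

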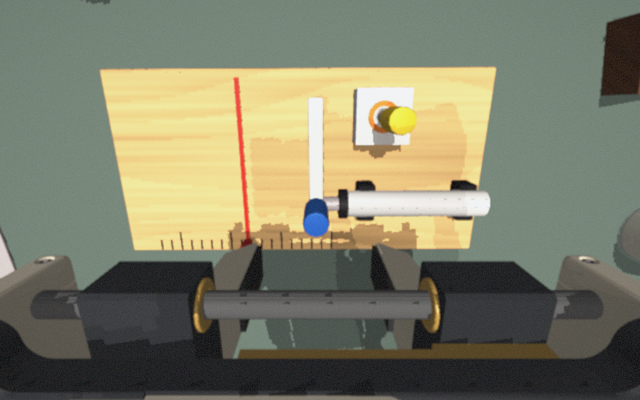

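Wrist: knob at (315.5,~222) between the fingers, red line x≈236–247, blade x≈316, pin seated at (400,121). Now I descend and grip the knob.

Scaled: 0.025 m / 0.4 = 0.0625, 0.02 m / 0.4 = 0.05.

Request:
nudge_tcp(
  offsets=[-0.0025,0,0.0625,0,0,0,0,0,0.0625,0,0,0,0,0,0.05,0,0,0,0,0,0.0325,0,0,0,0,0,0.02,0,0,0,0,0,0,0,0,0,0,0,0,0,0,0],
)

```text
time: 9.72
tool_pos: [0.5295, 0.0266, 0.2337]
tool_rot: [3.141, 0.0, -0.167]
contact_force: [-0.5, -0.1, -0.1]
opening: 0.0597
grip_force: 0.0
```

Request:
nudge_tcp(
  offsets=[0,0,0,0,0,0,0,0,0,0,0,0,0,0,0,0,0,0,0,0,0,0,0,0,0,0,0,0,0,0,0,0,0,0,0,0,0,0,0,0,0,0,0,0,0,0,0,0],
  aperture=0.0,
  clamp_n=40,
)

```text
time: 10.38
tool_pos: [0.529, 0.0271, 0.2339]
tool_rot: [-3.142, -0.0, -0.166]
contact_force: [-0.5, 0.3, 2.2]
opening: 0.0194
grip_force: 40.0
```

Request:
nudge_tcp(
  offsets=[0,0,0,0,0,0,0,0,0,0,0,0,0,0,0,0,0,0],
)

```text
time: 10.63
tool_pos: [0.529, 0.0271, 0.2339]
tool_rot: [-3.142, -0.0, -0.166]
contact_force: [-0.6, 1.7, 2.7]
opening: 0.0191
grip_force: 40.0
```

```bash
python3 - <<'E'
import pickle;from h import *
g=np.array([np.cos(1.403),np.sin(1.403)])
s,w=pickle.load(open("d6.pkl","rb"))
m=cv2.inRange(cv2.cvtColor(w["image"],cv2.COLOR_RGB2HSV),np.array((0,0,190)),np.array((179,40,255)))
for y in range(105,190,15):
    xs=np.nonzero(m[y,295:335])[0]+295
    if len(xs): q=plane(w,((xs[0]+xs[-1])/2,y),.045);print(y,xs[0],xs[-1],q,q[:2]@g)
E
```

```text
105 308 322 [0.61098766 0.01328584 0.045     ] 0.11514031126162709
120 308 322 [0.59978177 0.01517872 0.045     ] 0.11513510859987387
135 309 322 [0.58819956 0.01672622 0.045     ] 0.11472653166878649
150 309 322 [0.57636042 0.01872034 0.045     ] 0.11471538631008249
165 309 322 [0.56418485 0.02077112 0.045     ] 0.11470392422866968
180 309 322 [0.55165829 0.02288102 0.045     ] 0.1146921317292766
```

Scaled: -0.012 m / 0.4 = -0.03, -0.01 m / 0.4 = -0.025.

Request:
nudge_tcp(
  offsets=[0,-0.0125,0,0,0,0,0,-0.025,0,0,0,0,0,-0.03,0,0,0,0,0,-0.03,0,0,0,0,0,-0.03,0,0,0,0,0,-0.025,0,0,0,0,0,-0.0185,0,0,0,0,0,0,0,0,0,0],
)

```text
time: 11.3
tool_pos: [0.5403, 0.0955, 0.2338]
tool_rot: [3.14, 0.0, -0.165]
contact_force: [-1.8, -6.2, 5.9]
opening: 0.0189
grip_force: 40.0
```

Request:
nudge_tcp(
  offsets=[0,0,0,0,0,0,0,0,0,0,0,0,0,0,0,0,0,0,0,0,0,0,0,0],
)

```text
time: 11.63
tool_pos: [0.5401, 0.0941, 0.2338]
tool_rot: [3.14, 0.001, -0.166]
contact_force: [-3.2, -6.2, 5.2]
opening: 0.0196
grip_force: 40.0
```

```bash
cat > m.py <<'E'
from cell import robot, read_camera;from h import *
g=np.array([np.cos(1.403),np.sin(1.403)])
w=read_camera("wrist");s=read_camera("scene");t=read_camera("top");o=robot.observe();print(o["tool_pos"],o["tool_pos"][:2]@g-np.array([.529,.0271])@g,o["contact_force"],o["opening"],o["grip_force"])
H=cv2.cvtColor(w["image"],cv2.COLOR_RGB2HSV)
m=cv2.inRange(H,np.array((0,0,150)),np.array((179,45,255)));r=cv2.inRange(H,np.array((0,150,70)),np.array((6,255,255)))
for y in range(10,300,15):
    q=""
    for k,z in((m,.045),(r,.012)):
        xs=np.nonzero(k[y,280:350])[0]+280
        if len(xs): q+=f" {xs[0]}-{xs[-1]} {plane(w,((xs[0]+xs[-1])/2,y),z)[:2]@g:.4f}"
        else:q+=" -"
    print(y,q)
B=lambda c,x0,y0,x1,y1,f:cv2.resize(c["image"][y0:y1,x0:x1,::-1],None,fx=f,fy=f,interpolation=cv2.INTER_CUBIC)
cv2.imwrite("pics/m.png",np.vstack([w["image"][:300,:,::-1],np.hstack([B(s,260,165,360,240,4)[:280,:320],B(t,285,180,365,250,4)])]))
E
python3 m.py
```

```text
[0.54011271 0.09405717 0.23385931] 0.06787269861544898 [-4.03798696 -6.26519301  5.27549923] 0.019167201290320315 40.00342011451721
10  - -
25  - -
40  - -
55  - -
70  - 312-317 0.1834
85  - 312-317 0.1834
100  305-326 0.1828 -
115  305-326 0.1828 -
130  305-326 0.1828 -
145  306-326 0.1825 -
160  306-326 0.1825 -
175  306-326 0.1824 -
190  306-326 0.1824 -
205  307-326 0.1821 -
220  307-325 0.1824 -
235  307-327 0.1818 -
250  - -
265  - -
280  - -
295  - -
```

View pics/m.png

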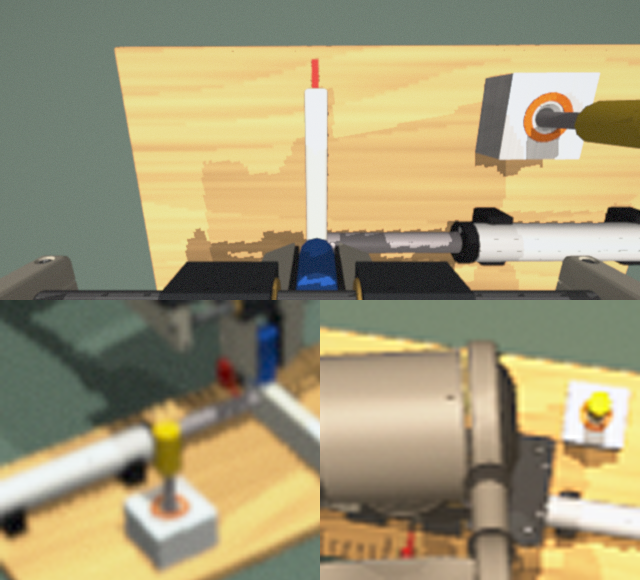

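Wrist: the blade (x 305–326) covers the red line, whose visible end is at (315,75). The difference is about 1 mm along the gauge, and the pin is still seated. I hold briefly, then hand in.

Scaled: -0.0005 m / 0.4 = -0.0013.

Request:
nudge_tcp(
  offsets=[0,-0.0013,0,0,0,0,0,0,0,0,0,0,0,0,0,0,0,0,0,0,0,0,0,0,0,0,0,0,0,0,0,0,0,0,0,0],
)

```text
time: 12.28
tool_pos: [0.5402, 0.0946, 0.2338]
tool_rot: [3.14, 0.001, -0.166]
contact_force: [-3.7, -6.0, 5.1]
opening: 0.0193
grip_force: 40.0
```

```bash
python3 -c "
from cell import robot, read_camera
print(robot.observe()['tool_pos']);print(robot.hand_in())"
```

```text
[0.54017794 0.09455319 0.23384968]
the job is handed in; nothing more can be done
None
```

The job is handed in at 12.3 s, with no verdict returned: the pin is seated upright and released in the orange-ringed hole, and the gripper holds the blue knob at 40 N with the blade about 1 mm from the red mark by the wrist camera.

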